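# Close up the label printer

## Robot

A 6-joint arm with a two-finger parallel gripper is mounted at the origin on the work surface. World frame = base frame: x ahead of the robot, y to its left, z up, the work surface at z = 0. Lengths are in mm, angles in rad, forces in N, time in s.
With the tool pointing down it reaches from about 275 to 750 mm from the base axis. Payload 10.2 kg.
Tool frame: the origin (TCP) lies at the very end of the fingers, on their centre line; the grasp point (between the pads) lies 19 mm behind it; z points along the fingers, y is the line along which they close (so a half turn about z gives the same grasp; the last joint's range is limited). The gripper opens to 88 mm and grips with 3 to 60 N. Pads are 18 mm wide; open, the fingers measure 123 mm over their backs; the gripper's body (75 mm by 187 mm) begins 45 mm behind the grasp point.
Start: joints at [0.958, 0.313, 1.498, -0, 1.331, -0.223], TCP at [199.515, 485.618, 238.72] pointing down, gripper open.
Joint ranges: [-2.94, 2.94], [-0.97, 2.17], [0.19, 2.56], [-1.23, 4.37], [0.02, 3.11], [-2.88, 2.88]. Speed limits (rad/s): [2.39, 2.39, 3.01, 3.14, 3.14, 3.14].

## Interface

Orientations are given as a 3x3 rotation matrix whose columns are the frame's x, y, z axes.
In Python, from rig import * gives the robot as it stands.
- The arm moves only by the tool move_arm, never from a script. Its argument "moves" is a list of rows, each a list of 3 entries, a list of its own where there are three numbers: the shift along the tool's x, y, z in cm, then the turn, a rotation vector about the tool's x, y, z in rad, then the closure, from -1 (fully open) to 1 (shut), so that 0 is half open. In form: [[[dx, dy, dz], [rx, ry, rz], jaw], ...]. A call has 1 to 5 rows; each row is the pose to reach, as a shift and turn from the pose commanded when the call began, along the tool's axes at that moment; what a row does not reach only later rows make up. A row lasts 1/8 s, in which the tool goes at most 62.5 mm and 10.7 degrees, less where a joint would pass 70% of its speed; a pose out of reach is approached as far as the arm can. A call with a gripper value outside its range is refused whole. The fingers move at their own pace and stop on an object; "newtons" is the grip in N (left out, the last holds). Time passes only in rows, so rows that repeat a pose let the fingers close. It gives the time, the measured TCP pose, the force, the opening and the grip force at its end, in the units of the state.
- read_state(): the state, without advancing time (a new reading comes with each control period).
- camera(name): name is "scene" or "top"; returns the picture (480x640x3 uint8, blue, green, red); there is no depth.
- camera_params(name): a dict with "fx", "fy", "cx", "cy" (pixels), "cam_to_world" (4x4, takes a point from camera to world coordinates). Camera axes: x right, y up, looking along -z (the intrinsics and any distortion apply to the point x, -y, -z); pixel columns grow to the right and rows downward; lengths in mm; the calibration is good to about 2 mm. A picture is of the moment at which its call begins. camera_params takes no time and is no camera call.
- job_done(): hands the job in; it is judged then, once.
Trained networks look in the newest picture that a camera, given by its name, has taken for a name from the list of things; names that differ only in an ending like _2 or _b are one class to them, and where a whole thing is asked for, a point or a joint stands for the part that bears it (a point fixed in the world has none). Each returns a list of dicts, best first, with "confidence" (0 to 1); they miss things now and then, are a little off and sometimes report something else, mostly with a low value. They report only what shows in the picture. A call takes as long as a camera call.
- trace(camera, thing): "region" (480x640 bool, what is visible of it).
- landmark_of(camera, thing): "location" ([x, y, z] in mm, in world coordinates, good to about 4 mm: a listed point, or the origin of a listed thing).
The state is a dict: "t": time; "joint_pos": joint angles; "qd": joint speeds; "tau": joint torques, N m; "tool_pos": TCP position; "tool_rot": TCP orientation; "contact_force": force on the tool from outside, world axes, zero at the start; "torque": the same for the moment, N m; "opening": finger opening in mm; "grip_force": force on a finger pad.
Only numpy, scipy, OpenCV 4.12 (cv2) and the standard library are available. Lean on these libraries where they do the work, as an engineer would, in place of code of your own. Each camera call takes 0.05 s, during which the arm holds its last target. There are 200 camera calls.

## Task

Close up the label printer: push its upright print-head flap (black, with a yellow tab) down flat until it is fully home, and only then push the hinged cover over it until it is fully shut, without slamming it. Use the fingertips only, on the tab side of the flap and the outside of the cover: do not touch the copper strip under the flap or the inside of the cover, and do not move or pick up the label roll in the printer or the things around it.

Things in the scene. Friction and masses are not known exactly. Their poses are not given: they have to be found in the camera images.
- printer: grey desktop label printer fixed to the table, 220 mm long (x), 190 mm wide (y), case walls 100 mm high (front wall 63 mm). Origin: centre of its underside. Its x runs level from the low front to the cover hinge at the rear, roughly to the robot's left (within 0.3 rad); y along both hinge lines, z up. Print-head hinge at printer x = -10 mm, z = 75 mm; cover hinge at x = +105 mm, z = 102 mm.
- head (a joint): angle of the print-head flap, rad: 0 = folded flat and fully home, pointing to the printer's front; about 1.5 = upright (as at the start). A stiff hinge: it stays where it is left; about 3 N at its tab moves it down.
- head_hinge (a point): middle of the print-head flap's hinge line. From here the flap is 80 mm long, 130 mm wide (along printer y) and 8 mm thick: folded down, its black upper face with the yellow tab lies 8 mm above this point. Upright, that upper face looks to the rear (printer +x), towards the cover and the label roll.
- head_tab (a point): middle of the yellow tab on the flap's upper face, 69 mm from the hinge line; the place to push with a fingertip
- strip: the delicate copper print strip, 60 x 110 x 4 mm, on the underside of the flap (facing the printer's front while the flap is upright); not to be touched. Origin on the flap's hinge line.
- cover (a joint): angle of the hinged cover, rad: 0 = fully shut; about 1.7 to 2.0 at the start, leaning back beyond upright (1.57). A stiff hinge: it stays where it is left; 3 to 5 N near its free edge moves it.
- cover_hinge (a point): middle of the cover's hinge line, 102 mm above the table. The cover is a grey shell 205 mm long from here, 190 mm wide and 35 mm deep: shut, its flat outer face lies 35 mm above this point and it reaches 205 mm towards the printer's front. Open, the outer face looks to the rear.
- cover_edge (a point): middle of the cover's free edge, on its outer face, 205 mm along the cover from the hinge line and 35 mm out from it
- lining: the inside face of the cover, 170 x 165 mm, black with a clear window, 29 mm out from the hinge plane; not to be touched. Origin on the cover's hinge line.
- label_roll_center (a point): roll of white labels (diameter 72 mm, 100 mm wide) lying loose in the bay of the printer behind the print head, its axis along the printer's y; the point is its centre, 56 mm above the table; leave it there
- spare_roll_center (a point): spare label roll (diameter 96 mm, 60 mm tall) standing on its flat side on the table, loose; the point is its centre; leave alone
- platen_center (a point): spare platen roller, white with brass end blocks, 162 mm long and 18 mm thick, loose on the table; the point is its centre; leave alone
- screwdriver_center (a point): yellow screwdriver, 200 mm long, 26 mm thick, loose on the table; the point is its middle; leave alone
- meter_center (a point): red multimeter 75 x 140 x 38 mm lying loose on the table; the point is its centre; leave alone
- cleaner_center (a point): small blue bottle of cleaner, 48 mm in diameter, 120 mm tall, standing loose; the point is its centre; leave alone
- tin_center (a point): aluminium parts tray 80 x 110 x 30 mm, loose on the table; the point is its centre; leave alone

How it is judged (in metres and radians):
On the way, in this order (a step that is already met when the one before it is completed fails the run):
1. the print-head flap is folded fully down while the cover still stands open (value of joint head below 0.06 rad and value of joint cover above 1 rad), for 0.2 s.
2. the cover is shut over it (value of joint cover below 0.05 rad and value of joint head below 0.06 rad), for 0.2 s.
At the end, for the whole second after the job is handed in: The print-head flap is within 0.06 rad of fully down (5 mm at its tip), the cover within 0.05 rad of fully shut (10 mm at its edge), and the label roll in the printer and the loose things around it are within 30 mm of where they stood (all of step 2 and distance of each of label_roll_center, spare_roll_center, platen_center, screwdriver_center, meter_center, cleaner_center, tin_center from where it was at the start of the episode below 0.03 m); the robot touches nothing.
It fails at once if the cover is swung down onto the raised print-head flap (value of joint cover below 0.6 rad and value of joint head above 0.35 rad).
It fails at once if the cover is slammed (faster than 3 rad/s near its shut position) (value of joint cover below 0.4 rad and velocity of joint cover below -3 rad/s).
It fails at once if the print strip under the flap is touched, or the flap is pinched (over 2 N on the strip) (contact force between the fingers and strip above 2 N).
It fails at once if the cover is pinched or pushed from inside (over 3 N on its inside face) (contact force between the fingers and lining above 3 N).
It fails at once if the label roll or a thing around the printer is picked up or moved by more than 30 mm (distance of any of label_roll_center, spare_roll_center, platen_center, screwdriver_center, meter_center, cleaner_center, tin_center from where it was at the start of the episode above 0.03 m).
It also fails if it takes over 58 s, if anything falls off the work surface, if the arm or the gripper's body presses on something with over 40 N, if the wrist force passes 120 N, or if a joint passes its speed limit or range.

## Working session

There is one attempt and no reset: what is moved stays moved. The work goes in short steps, Python scripts to look and compute and a tool call to move; the robot and the scene stay as the last step left them, time stands still between calls to the robot, and variables do not carry over. Pictures are saved under pics/ and viewed, at most 10 in all, crops included, and the job is handed in when it is done.

Besides the shell and the picture viewer there is one more tool, called after "Call:" as name(argument=value, ...), one argument or row to a line, values as JSON. move_arm: Moves the arm, as the interface text tells. Its arguments: {"type":"object","properties":{"moves":{"type":"array"},"newtons":{"type":"number"}},"required":["moves"]}

```bash
mkdir -p pics; ls; python3 - <<'E'
from rig import *
import cv2
for c in("scene","top"):
    cv2.imwrite(f"pics/{c}0.png",camera(c))
s=read_state();print(s["t"],s["tool_pos"],s["tool_rot"])
for c in("scene","top"):
  for n in["head_hinge","head_tab","cover_hinge","cover_edge","label_roll_center","spare_roll_center","platen_center","screwdriver_center","meter_center","cleaner_center","tin_center","printer"]:
    r=landmark_of(c,n)
    print(c,n,[(round(d["confidence"],2),[round(float(v)) for v in d["location"]]) for d in r[:2]])
E
```

```text
pics
0.1 [199.41256583 485.4334235  238.21732739] [[-9.24967363e-01  3.80046044e-01 -6.17380665e-04]
 [ 3.80046485e-01  9.24966912e-01 -9.38350056e-04]
 [ 2.14440461e-04 -1.10257653e-03 -9.99999369e-01]]
scene head_hinge [(0.66, [526, 41, 78])]
scene head_tab [(0.56, [526, 38, 146])]
scene cover_hinge []
scene cover_edge [(0.94, [540, 257, 280])]
scene label_roll_center [(0.79, [543, 96, 56])]
scene spare_roll_center [(0.56, [596, -465, 34])]
scene platen_center [(0.52, [472, -118, 8])]
scene screwdriver_center [(0.85, [521, -179, 12])]
scene meter_center [(0.64, [628, 375, 15])]
scene cleaner_center [(0.73, [678, 30, 60])]
scene tin_center []
scene printer [(0.7, [523, 47, -1]), (0.69, [474, -116, 6])]
top head_hinge []
top head_tab [(0.69, [521, 37, 142])]
top cover_hinge [(0.73, [535, 154, 101])]
top cover_edge [(0.57, [539, 257, 285])]
top label_roll_center [(0.74, [542, 97, 53])]
top spare_roll_center [(0.96, [601, -469, 29])]
top platen_center [(0.97, [472, -117, 11])]
top screwdriver_center [(0.65, [519, -178, 14])]
top meter_center [(0.86, [631, 377, 19]), (0.23, [541, 94, 53])]
top cleaner_center [(0.7, [680, 31, 60])]
top tin_center [(0.93, [415, 376, 16])]
top printer [(0.7, [526, 45, 1]), (0.35, [634, 378, 19])]
```

View pics/scene0.png

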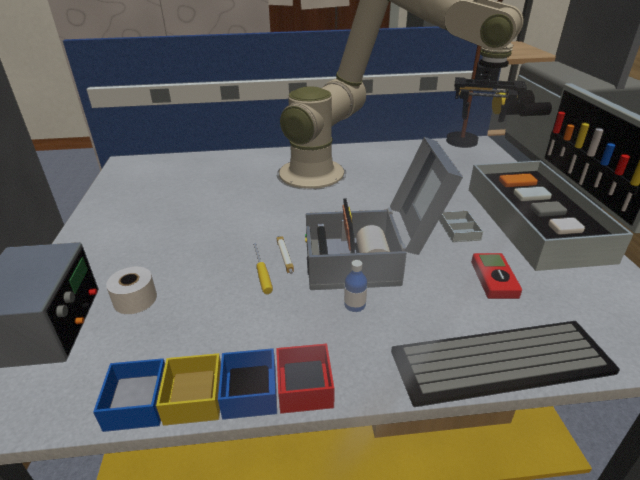

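View pics/top0.png

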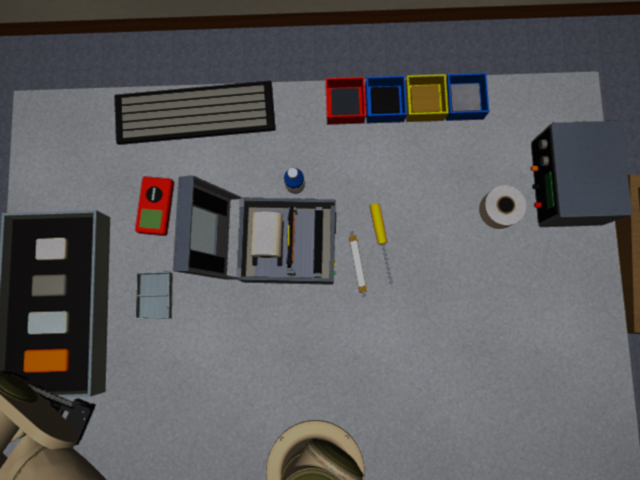

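The scene view shows the printer near pixel (355,245), with the flap upright at (347,225) and the cover leaning back at (430,190). The top view shows the printer at (290,240), and nothing between it and the arm. The two cameras' landmarks agree:
- **Printer frame:** origin ≈ (525.5, 48), with its x axis ≈ (0.073, 0.997).
- **Cover angle:** ≈ 1.91 rad.

First I lift and swing over.

Call:
move_arm(
  moves=[
    [[0, 0, -6], [0, 0, 0], 1],
    [[0, 0, -12], [0, 0, 0.1], 1],
    [[-3, -2, -16], [0, 0, 0.25], 1],
    [[-8, -5, -16], [0, 0, 0.4], 1],
    [[-13, -8, -16], [0, 0, 0.55], 1],
  ],
  newtons=20,
)

```text
t: 1.92
tool_pos: [290.0, 360.9, 399.0]
tool_rot: [[-0.587, 0.81, 0.001], [0.81, 0.587, 0.0], [-0.0, 0.001, -1.0]]
contact_force: [-0.2, 0.8, -0.7]
opening: 40.4
grip_force: 0.0
```

Call:
move_arm(
  moves=[
    [[-6, 0, 0], [0, 0, 0.15], 1],
    [[-12, 0.5, 0], [0, 0, 0.3], 1],
    [[-18, 1, 0], [0, 0, 0.45], 1],
    [[-24, 1.5, 0], [0, 0, 0.6], 1],
    [[-30, 2, 0], [0, 0, 0.7], 1],
  ],
)

```text
t: 2.55
tool_pos: [483.5, 130.0, 398.9]
tool_rot: [[0.073, 0.997, 0.0], [0.997, -0.073, 0.0], [0.0, 0.0, -1.0]]
contact_force: [-0.7, 0.6, -0.6]
opening: 0.4
grip_force: 0.0
```

```bash
cat > h.py <<'E'
from rig import *
import numpy as np
O=np.array([525.5,48,0]);X=np.array([.073,.997,0]);Y=np.array([-.997,.073,0])
def st():
    s=read_state();p=s["tool_pos"]-O
    print("t",round(s["t"],2),"xp,yp,z",np.round([p@X,p@Y,p[2]],1),"tool x in printer",np.round([s["tool_rot"][:,0]@X,s["tool_rot"][:,0]@Y],3),"F",np.round(s["contact_force"],1),"open",round(s["opening"],1),"qd",np.abs(s["qd"]).max().round(3))
E
python3 -c "
from h import *
st()"
```

```text
t 2.55 xp,yp,z [ 78.7  47.9 398.9] tool x in printer [1. 0.] F [-0.7  0.6 -0.6] open 0.4 qd 0.812
```

Call:
move_arm(
  moves=[
    [[-5.7, 4.8, 0], [0, 0, 0], 1],
    [[-5.7, 4.8, 6], [0, 0, 0], 1],
    [[-5.7, 4.8, 12], [0, 0, 0], 1],
    [[-5.7, 4.8, 18], [0, 0, 0], 1],
    [[-5.7, 4.8, 20], [0, 0, 0], 1],
  ],
)

```text
t: 3.18
tool_pos: [525.0, 71.7, 195.3]
tool_rot: [[0.069, 0.998, -0.005], [0.998, -0.069, 0.0], [0.0, -0.005, -1.0]]
contact_force: [0.1, -0.4, 0.0]
opening: 0.7
grip_force: 0.0
```

```bash
python3 -c "
from h import *
import cv2
st()
a=camera('scene');b=camera('top')
cv2.imwrite('pics/c1.png',np.hstack([cv2.resize(a[150:300,280:430],(400,400)),cv2.resize(b[160:310,200:350],(400,400))]))
for c in('scene','top'): print([(d['confidence'],np.round((np.array(d['location'])-O)@np.array([X,Y,[0,0,1]]).T)) for d in landmark_of(c,'head_tab')])
"
```

```text
t 3.17 xp,yp,z [ 23.5   2.2 195.3] tool x in printer [1.    0.004] F [ 0.1 -0.4  0. ] open 0.7 qd 0.345
[(0.71, array([ -9.,  -3., 145.]))]
[]
```

View pics/c1.png

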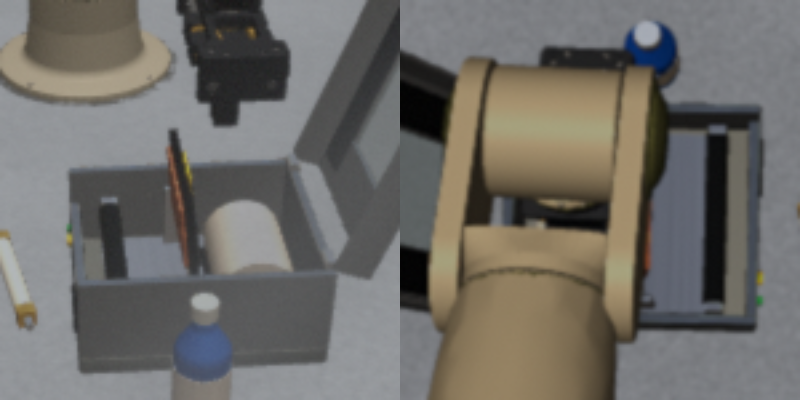

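The finger is behind the flap: tip at crop (225,120), flap top edge at (172,133), roll clear below. Descending to tab height and starting the push.

Call:
move_arm(
  moves=[
    [[0, 0, 4], [0, 0, 0], 1],
    [[0, 0, 5.7], [0, 0, 0], 1],
    [[-1, 0, 5.7], [0, 0, 0], 1],
    [[-2.2, 0, 5.7], [0, 0, 0], 1],
    [[-3.3, 0, 5.7], [0, 0, 0], 1],
  ],
)

```text
t: 4.0
tool_pos: [524.8, 37.9, 142.9]
tool_rot: [[0.069, 0.998, 0.003], [0.998, -0.069, 0.0], [0.0, 0.003, -1.0]]
contact_force: [1.4, 2.5, -0.6]
opening: 0.5
grip_force: 1.3
```

```bash
python3 -c "
from h import *
st()"
```

```text
t 4.0 xp,yp,z [-10.1  -0.  142.9] tool x in printer [1.    0.004] F [ 1.4  2.5 -0.6] open 0.5 qd 0.17
```

Call:
move_arm(
  moves=[
    [[-1.7, 0, 0.4], [0, 0, 0], 1],
    [[-2.9, 0, 1.1], [0, 0, 0], 1],
    [[-4.0, 0, 2.0], [0, 0, 0], 1],
    [[-4.8, 0, 3.1], [0, 0, 0], 1],
    [[-5.5, 0, 4.3], [0, 0, 0], 1],
  ],
)

```text
t: 4.62
tool_pos: [520.2, -16.6, 97.8]
tool_rot: [[0.069, 0.998, -0.0], [0.998, -0.069, 0.0], [0.0, -0.0, -1.0]]
contact_force: [1.2, 1.7, 2.5]
opening: 0.7
grip_force: 1.0
```

```bash
python3 -c "
from h import *
st()"
```

```text
t 4.62 xp,yp,z [-64.8   0.5  97.8] tool x in printer [1.    0.004] F [1.2 1.7 2.5] open 0.7 qd 0.219
```

Call:
move_arm(
  moves=[
    [[-0.3, 0, 0.8], [0, 0, 0], 1],
    [[-0.5, 0, 1.4], [0, 0, 0], 1],
    [[-0.5, 0, 1.7], [0, 0, 0], 1],
    [[-0.5, 0, 1.8], [0, 0, 0], 1],
    [[-0.5, 0, 1.8], [0, 0, 0], 1],
  ],
)

```text
t: 5.25
tool_pos: [519.8, -21.2, 83.1]
tool_rot: [[0.068, 0.998, -0.0], [0.998, -0.068, -0.001], [-0.001, -0.0, -1.0]]
contact_force: [-13.0, 0.6, 29.9]
opening: 0.5
grip_force: 14.7
```

```bash
python3 -c "
from h import *
st()"
```

```text
t 5.25 xp,yp,z [-69.4   0.6  83.1] tool x in printer [1.    0.005] F [-13.    0.6  29.9] open 0.5 qd 0.002
```

The flap is home: tip at z = 83.1 mm against a firm 30 N stop. Lifting, then back over the cover.

Call:
move_arm(
  moves=[
    [[0, 0, -5], [0, 0, 0], 1],
    [[0, 0, -11], [0, 0, 0], 1],
    [[0, 0, -17], [0, 0, 0], 1],
    [[0, 0, -23], [0, 0, 0], 1],
    [[0, 0, -29], [0, 0, 0], 1],
  ],
)

```text
t: 5.88
tool_pos: [519.6, -21.0, 372.5]
tool_rot: [[0.069, 0.998, -0.0], [0.998, -0.069, -0.0], [-0.0, -0.0, -1.0]]
contact_force: [0.8, -0.1, 1.2]
opening: 0.3
grip_force: 0.0
```

Call:
move_arm(
  moves=[
    [[6, 0, 0], [0, 0, 0], 1],
    [[12, 0, 0], [0, 0, 0], 1],
    [[18, 0, 0], [0, 0, 0], 1],
    [[24, 0, 0], [0, 0, 0], 1],
    [[30, 0, 0], [0, 0, 0], 1],
  ],
)

```text
t: 6.5
tool_pos: [540.4, 280.1, 370.4]
tool_rot: [[0.069, 0.998, -0.0], [0.998, -0.069, -0.001], [-0.001, -0.0, -1.0]]
contact_force: [0.9, -0.2, -0.2]
opening: 0.4
grip_force: 0.0
```

```bash
python3 -c "
from h import *
import cv2
st()
a=camera('scene');b=camera('top')
cv2.imwrite('pics/c2.png',np.hstack([cv2.resize(a[110:290,280:480],(400,360)),cv2.resize(b[160:310,170:350],(400,333))[:333].copy() if 0 else cv2.resize(b[160:322,170:350],(400,360))]))
for c in('scene','top'):
  for n in('cover_edge','head_tab'): print(n,[(d['confidence'],np.round((np.array(d['location'])-O)@np.array([X,Y,[0,0,1]]).T)) for d in landmark_of(c,n)])
"
```

```text
t 6.5 xp,yp,z [232.5   2.  370.4] tool x in printer [1.    0.004] F [ 0.9 -0.2 -0.2] open 0.4 qd 0.892
cover_edge [(0.75, array([208.,   1., 285.]))]
head_tab []
cover_edge [(0.76, array([210.,   2., 286.])), (0.26, array([337., -84.,  18.]))]
head_tab [(0.74, array([-78.,   1.,  80.])), (0.39, array([ 48., -17.,  56.]))]
```

View pics/c2.png

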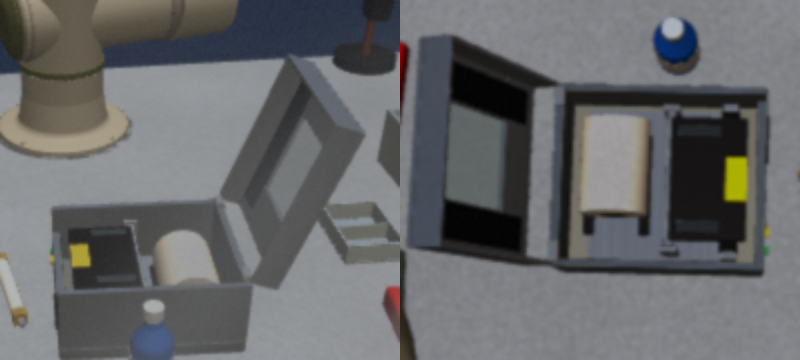

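The flap lies flat: yellow tab at (737,180) in the right crop, measured at printer x -78, z 80. The cover is still open, its edge at printer x 209, z 285. Now descending behind the cover.

Call:
move_arm(
  moves=[
    [[0.6, 0, 0], [0, 0, 0], 1],
    [[0.6, 0, 5], [0, 0, 0], 1],
    [[0.6, 0, 9.5], [0, 0, 0], 1],
    [[0.6, 0, 10.5], [0, 0, 0], 1],
    [[0, 0, 10.5], [0, 0, 0], 1],
  ],
)

```text
t: 7.42
tool_pos: [541.1, 277.9, 266.9]
tool_rot: [[0.069, 0.998, 0.001], [0.998, -0.069, 0.0], [0.0, 0.001, -1.0]]
contact_force: [0.3, 0.4, 0.8]
opening: 0.3
grip_force: 0.0
```

```bash
python3 -c "
from h import *
st()"
```

```text
t 7.42 xp,yp,z [230.4   1.2 266.9] tool x in printer [1.    0.004] F [0.3 0.4 0.8] open 0.3 qd 0.082
```

Call:
move_arm(
  moves=[
    [[-1.6, 0, 0], [0, 0, 0], 1],
    [[-3.1, 0, -0.5], [0, 0, 0], 1],
    [[-4.6, 0, -1.1], [0, 0, 0], 1],
    [[-6.2, 0, -1.5], [0, 0, 0], 1],
    [[-7.7, 0, -1.8], [0, 0, 0], 1],
  ],
)

```text
t: 8.05
tool_pos: [535.9, 200.5, 285.9]
tool_rot: [[0.069, 0.998, 0.004], [0.998, -0.069, 0.001], [0.002, 0.004, -1.0]]
contact_force: [1.7, 4.0, 3.3]
opening: 0.6
grip_force: 2.1
```

```bash
python3 -c "
from h import *
st()"
```

```text
t 8.05 xp,yp,z [152.8   0.7 285.9] tool x in printer [1.    0.004] F [1.7 4.  3.3] open 0.6 qd 0.206
```

Call:
move_arm(
  moves=[
    [[-2.8, 0, -0.4], [0, 0, 0], 1],
    [[-5.7, 0, -0.4], [0, 0, 0], 1],
    [[-8.5, 0, 0.1], [0, 0, 0], 1],
    [[-11.1, 0, 1.0], [0, 0, 0], 1],
    [[-13.6, 0, 2.3], [0, 0, 0], 1],
  ],
)

```text
t: 8.68
tool_pos: [526.1, 64.0, 261.6]
tool_rot: [[0.069, 0.998, 0.002], [0.998, -0.069, -0.0], [-0.0, 0.002, -1.0]]
contact_force: [2.4, 2.9, 0.9]
opening: 0.6
grip_force: 1.1
```

```bash
python3 -c "
from h import *
st()"
```

```text
t 8.68 xp,yp,z [ 16.    0.6 261.6] tool x in printer [1.    0.004] F [2.4 2.9 0.9] open 0.6 qd 0.384
```

Call:
move_arm(
  moves=[
    [[-2.3, 0, 1.6], [0, 0, 0], 1],
    [[-3.9, 0, 3.1], [0, 0, 0], 1],
    [[-5.2, 0, 4.5], [0, 0, 0], 1],
    [[-6.1, 0, 5.7], [0, 0, 0], 1],
    [[-6.8, 0, 7.0], [0, 0, 0], 1],
  ],
)

```text
t: 9.3
tool_pos: [521.4, -2.7, 190.1]
tool_rot: [[0.069, 0.998, 0.0], [0.998, -0.069, -0.0], [-0.0, 0.0, -1.0]]
contact_force: [0.3, -0.5, 1.7]
opening: 0.4
grip_force: 0.8
```

```bash
python3 -c "
from h import *
st()"
```

```text
t 9.3 xp,yp,z [-50.8   0.4 190.1] tool x in printer [1.    0.004] F [ 0.3 -0.5  1.7] open 0.4 qd 0.253
```

Call:
move_arm(
  moves=[
    [[-0.7, 0, 1.3], [0, 0, 0], 1],
    [[-1.2, 0, 2.5], [0, 0, 0], 1],
    [[-1.6, 0, 3.7], [0, 0, 0], 1],
    [[-1.8, 0, 4.6], [0, 0, 0], 1],
    [[-2.0, 0, 5.3], [0, 0, 0], 1],
  ],
)

```text
t: 9.93
tool_pos: [519.9, -22.1, 137.2]
tool_rot: [[0.069, 0.998, -0.0], [0.998, -0.069, 0.0], [0.0, -0.0, -1.0]]
contact_force: [-2.5, 4.9, 28.8]
opening: 0.8
grip_force: 16.3
```

Call:
move_arm(
  moves=[
    [[0, 0, 0.2], [0, 0, 0], 1],
    [[0, 0, 0.3], [0, 0, 0], 1],
    [[0, 0, 0.3], [0, 0, 0], 1],
  ],
)

```text
t: 10.3
tool_pos: [520.0, -22.1, 137.2]
tool_rot: [[0.068, 0.998, 0.001], [0.998, -0.068, -0.001], [-0.001, 0.001, -1.0]]
contact_force: [-11.3, 2.6, 26.1]
opening: 0.6
grip_force: 12.9
```

```bash
python3 -c "
from h import *
st()"
```

```text
t 10.3 xp,yp,z [-70.3   0.4 137.2] tool x in printer [1.    0.005] F [-11.3   2.6  26.1] open 0.6 qd 0.001
```

The cover stops firmly at z = 137 mm, which is fully shut. Retreating and checking.

Call:
move_arm(
  moves=[
    [[0, 0, -3], [0, 0, 0], 1],
    [[0, 0, -9], [0, 0, 0], 1],
    [[0, 0, -15], [0, 0, 0], 1],
    [[0, 0, -20], [0, 0, 0], 1],
    [[0, 0, -20], [0, 0, 0], 1],
  ],
)

```text
t: 10.92
tool_pos: [520.8, -22.3, 338.0]
tool_rot: [[0.069, 0.998, 0.007], [0.998, -0.069, -0.002], [-0.001, 0.007, -1.0]]
contact_force: [-0.4, -0.4, -0.9]
opening: 0.4
grip_force: 0.0
```

```bash
python3 -c "
from h import *
import cv2
st()
a=camera('scene');b=camera('top')
cv2.imwrite('pics/c3.png',a[100:320,100:560])
for c in('scene','top'):
  for n in('cover_edge','cleaner_center','platen_center'): print(c,n,[(d['confidence'],np.round(d['location'])) for d in landmark_of(c,n)])
"
```

```text
t 10.93 xp,yp,z [-70.4  -0.4 338. ] tool x in printer [1.    0.004] F [-0.4 -0.4 -0.9] open 0.4 qd 0.107
scene cover_edge [(0.79, array([522., -49., 136.]))]
scene cleaner_center [(0.75, array([676.,  32.,  62.]))]
scene platen_center [(0.54, array([ 474., -116.,    7.]))]
top cover_edge [(0.56, array([521., -47., 140.]))]
top cleaner_center []
top platen_center [(0.9, array([ 474., -117.,   12.]))]
```

View pics/c3.png

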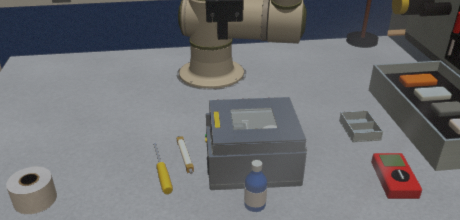

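The cover is shut (crop (255,125), edge measured at z ≈ 137), and everything around the printer stands where it was. Handing in.

```bash
python3 -c "
from rig import *
print(job_done())"
```

```text
the job is handed in; nothing more can be done
None
```

The print-head flap was pushed fully down first, then the cover was shut gently over it. Nothing around the printer appears to have moved, and the job was handed in at about 11 s; the hand-in gave no verdict.

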